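# Set the flip-up screen of the inspection viewer

## Robot

A 6-joint arm with a two-finger parallel gripper is mounted at the origin on the work surface. World frame = base frame: x ahead of the robot, y to its left, z up, the work surface at z = 0. Lengths are in m, angles in rad, forces in N, time in s.
With the tool pointing down it reaches from about 0.4 to 0.925 m from the base axis. Payload 12.5 kg.
Tool frame: the origin (TCP) lies between the finger pads; the fingertips stand 17 mm ahead of it and the grasp point (between the pads) lies 2 mm behind it; z points along the fingers, x is the direction in which the jaws open and shut, and the axes are right-handed (so a half turn about z gives the same grasp; the last joint's range is limited). The gripper opens to 95 mm and grips with 3 to 60 N. Pads are 20 mm wide; open, the fingers measure 119 mm over their backs; the gripper's body (75 mm by 180 mm) begins 59 mm behind the grasp point.
Start: joints at [1.179, 0.491, 1.559, -0, 1.092, -0.106], TCP at [0.176, 0.6, 0.232] pointing down, gripper open.
Joint ranges: [-3.1, 3.1], [-0.84, 2.19], [0.05, 2.79], [-1.13, 4.28], [0.06, 2.93], [-2.69, 2.69]. Speed limits (rad/s): [2.22, 2.22, 2.79, 3.14, 3.14, 3.14].

## Interface

Orientations are given as a unit quaternion [x, y, z, w].
In Python, from rig import get_obs, capture, camera_params, ticket gives the robot as it stands.
- The arm moves only by the tool arm_command, never from a script. Its argument "increments" is a list of rows, each an object with "translation": the shift along the tool's x, y, z in mm, a list of three; "delta_rot": the turn, a rotation vector about the tool's x, y, z in rad, a list of three; "hand": the finger opening in mm, from 0 to 95.1. A call has 1 to 5 rows; each row shifts and turns the commanded pose from where the row before left it, along the tool's axes as they then stand; what a row does not reach is not made up. A row lasts 1/10 s, in which the tool goes at most 50 mm and 8.59 degrees, less where a joint would pass 70% of its speed; a pose out of reach is approached as far as the arm can. A call is refused whole if a number of a shift passes 50 or a number of a turn 0.15, either way. A call with a gripper value outside its range is refused whole. The fingers move at their own pace and stop on an object; the grip force is fixed at half the most. Time passes only in rows, so rows that do not move let the fingers close. It gives the time, the measured TCP pose, the force and the opening at its end, in the units of the state.
- get_obs(): the state, without advancing time (a new reading comes with each control period).
- capture(name): name is "scene" or "top"; returns the picture (480x640x3 uint8, red, green, blue); there is no depth.
- camera_params(name): a dict with "K" (3x3 intrinsics, pixels), "world_from_camera" (4x4, takes a point from camera to world coordinates). Camera axes: x right, y down, z forward; pixel columns grow to the right and rows downward; lengths in m; the calibration is good to about 2 mm. A picture is of the moment at which its call begins. camera_params takes no time and is no camera call.
- ticket.close_job(): hands the job in, once; it reports no verdict.
The state is a dict: "time_s": time; "joint_positions": joint angles; "qvel": joint speeds; "joint_torque": joint torques, N m; "eef_pos": TCP position; "eef_rot": TCP orientation; "contact_force": force on the tool from outside, world axes, zero at the start; "moment": the same for the moment, N m; "opening": finger opening in m.
Only numpy, scipy, OpenCV 4.12 (cv2) and the standard library are available. Lean on these libraries where they do the work, as an engineer would, in place of code of your own. Each camera call takes 0.05 s, during which the arm holds its last target. There are 200 camera calls.

## Task

Two flip-up instruments stand on the printing bench. Raise the lid of the wider one, the inspection viewer whose screen is in the lid, until it stands open at about 50 degrees from lying flat, so that the operator can read it, and let go so that it stays there. Leave the lid of the narrower gauge shut.

Things in the scene. Friction and masses are not known exactly. Their poses are not given: they have to be found in the camera images.
- viewer_lid (a joint): opening angle of the viewer's lid in rad: 0 flat, pi/2 upright, stop at 1.9; starts at 0 to 0.25. The viewer: the wider instrument, a white box fixed to the bench, 170 mm deep, 230 wide, 56 high, its grey-topped aluminium lid of the same outline, 14 mm thick, 0.3 to 0.5 kg. The stiff hinge holds the lid wherever it is left; lifting at the tab takes 5 to 7 N
- viewer_tab (a point): grip point on the viewer's lid: in the black pull tab at the middle of its near edge, 30 mm wide (along the hinge), 14 thick, sticking out 46 mm with free air beneath. The point is 28 mm out from the lid's edge, half-way through the thickness, 198 mm from the hinge axis. y axis along the hinge, x from tab to hinge in the lid's plane, z the lid's outer normal (up when flat)
- viewer_hinge (a point): middle of the viewer's hinge axis, at the far edge of the box, 67 mm above the bench; y axis along the hinge axis, z up, x level and away from the tab. The tab swings about this y axis, up and over away from the robot. Fixed
- gauge_lid (a joint): opening angle of the lid of the other instrument in rad, 0 shut, where it starts: the gauge looks the same, with the same tab and hinge, but is only 130 mm wide. It stands beside the viewer, to its left or right, at least 40 mm away
There are look-alikes about, which are no part of the job. Of the things that look like the part that bears gauge_lid, the smaller one is meant.

How it is judged:
By the outcome, as a careful person would: the job done as asked, in the order asked, and still so for the second after the job is handed in, with the robot touching nothing.
It also fails if it takes over 34 s, if anything falls off the work surface, if the arm or the gripper's body presses on something with over 40 N, if the wrist force passes 120 N, or if a joint passes its speed limit or range.

## Working session

There is one attempt and no reset: what is moved stays moved. The work goes in short steps, Python scripts to look and compute and a tool call to move; the robot and the scene stay as the last step left them, time stands still between calls to the robot, and variables do not carry over. Pictures are saved under pics/ and viewed, about 8 in all and at most 12, crops included, and the job is handed in when it is done.

Besides the shell and the picture viewer there is one more tool, called after ">>>" in YAML: its name, and indented under it one key for each argument. arm_command: Moves the arm, as the interface text tells. Its arguments: {"type":"object","properties":{"increments":{"type":"array","items":{"type":"object","properties":{"translation":{"type":"array","items":{"type":"number"}},"delta_rot":{"type":"array","items":{"type":"number"}},"hand":{"type":"number"}}}}},"required":["increments"]}

```bash
mkdir -p pics; ls; python3 - <<'E'
from rig import *
import cv2
for n in("scene","top"):
    cv2.imwrite(f"pics/{n}0.png",capture(n)[:,:,::-1]); p=camera_params(n); print(n,p["K"],p["world_from_camera"])
o=get_obs(); print(o)
E
```

```text
pics
scene [[433.09337956   0.         316.80074282]
 [  0.         433.09337956 249.6234583 ]
 [  0.           0.           1.        ]] [[ 0.16001466  0.69302059 -0.70293511  1.10418632]
 [ 0.98697955 -0.10054501  0.12554705 -0.06394774]
 [ 0.01633007 -0.71387195 -0.70008583  0.66335583]
 [ 0.          0.          0.          1.        ]]
top [[516.05518756   0.         324.94962007]
 [  0.         516.05518756 251.39298803]
 [  0.           0.           1.        ]] [[ 0.02832494 -0.9927824   0.1165367   0.42956591]
 [-0.99930562 -0.03094682 -0.02075046  0.05017698]
 [ 0.02420714 -0.11586802 -0.99296959  0.88460394]
 [ 0.          0.          0.          1.        ]]
{'time_s': 0.1, 'joint_positions': array([ 1.17936634e+00,  4.91472906e-01,  1.55942491e+00,  1.38894719e-05,
        1.09166263e+00, -1.05598960e-01]), 'qvel': array([ 2.63594417e-04, -2.95258975e-03, -2.11553100e-03,  6.88069550e-04,
       -7.70323295e-04, -2.88476386e-05]), 'joint_torque': array([ 2.02697513e-03, -6.13615894e+01, -2.58606774e+01,  6.93452102e-02,
        4.70125722e-02,  6.81243904e-06]), 'eef_pos': array([0.17611709, 0.59945778, 0.23112402]), 'eef_rot': array([ 8.00612488e-01,  5.99182285e-01, -4.18970185e-04,  2.42201732e-04]), 'contact_force': array([ 0.15289879,  0.2668034 , -0.01883951]), 'moment': array([0.00545367, 0.05114636, 0.04912667]), 'opening': 0.09492729477014304}
```

View pics/scene0.png

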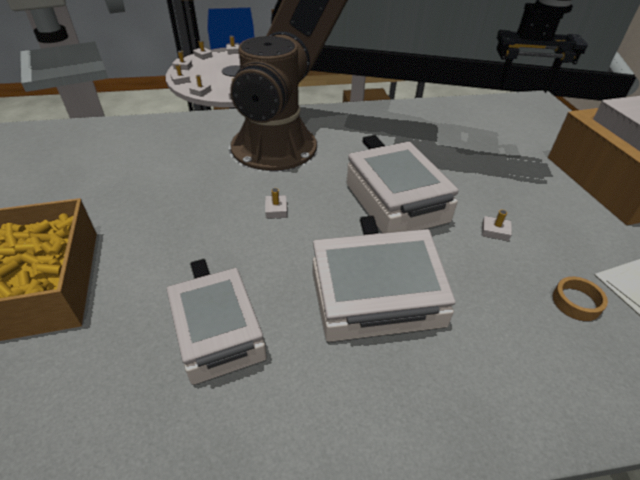

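View pics/top0.png

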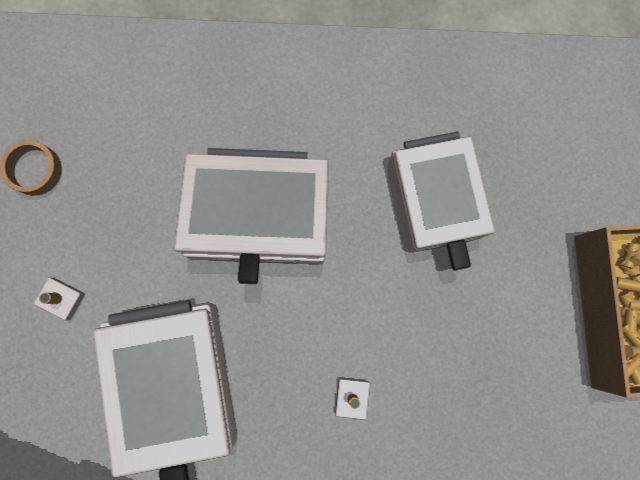

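The viewer is the middle one. In the top picture its lid spans about (177..328, 155..257), with its tab at (249,269). The gauge is to the right, and a look-alike stands at lower left. I'll enlarge for corners.

```bash
python3 - <<'E'
import cv2,numpy as np
a=cv2.imread("pics/top0.png")[140:295,165:340]; b=cv2.imread("pics/scene0.png")[205:345,300:460]
a=cv2.resize(a,None,fx=4,fy=4,interpolation=2);cv2.imwrite("pics/ca.png",a)
b=cv2.resize(b,None,fx=4,fy=4,interpolation=2);cv2.imwrite("pics/cb.png",b)
E
```

```text
(no output)
```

View pics/ca.png

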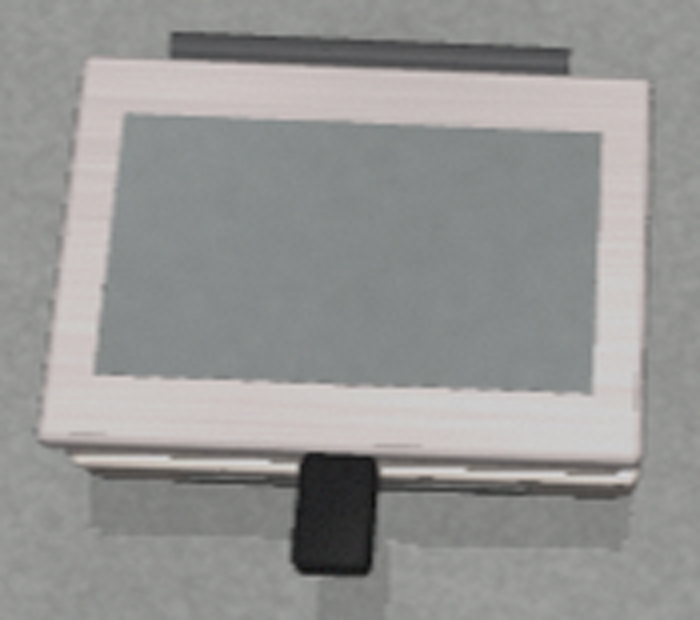

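View pics/cb.png

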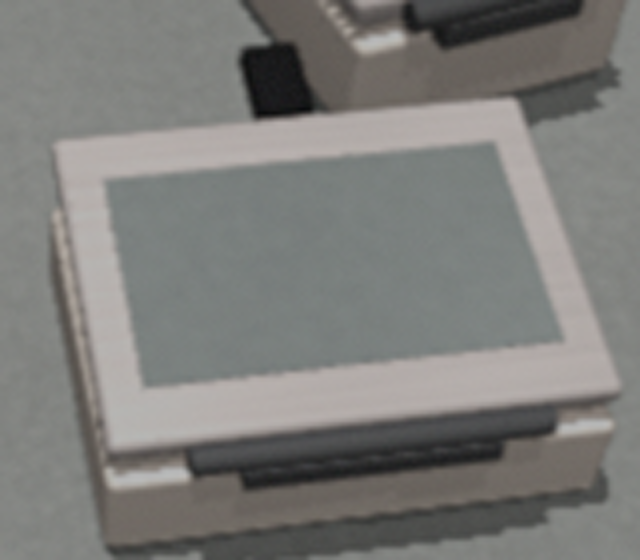

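```bash
cat > h.py <<'E'
import numpy as np, cv2
from scipy.optimize import least_squares
from scipy.spatial.transform import Rotation as R
from rig import *
def proj(n,P):
    p=camera_params(n); T=np.linalg.inv(p["world_from_camera"]); q=(P@T[:3,:3].T+T[:3,3])@p["K"].T
    return q[:,:2]/q[:,2:]
def lid(v,L):  # v: hinge x,y,yaw,theta ; L points in lid frame about hinge axis
    return R.from_euler("ZY",[v[2],v[3]]).apply(L)+[v[0],v[1],.067]
E
python3 - <<'E'
from h import *
L=np.array([[0,115,7],[0,-115,7],[-170,115,7],[-170,-115,7]],float)/1e3
t=np.array([[187.5,154.5],[327,160],[175,250],[324.5,255]])
s=np.array([[455,303.75],[327,317.5],[429.25,229.5],[313.75,240.75]])
f=lambda v:np.r_[proj("top",lid(v,L))-t,proj("scene",lid(v,L))-s].ravel()
r=least_squares(f,[.6,.1,0,.1]);print(r.x,f(r.x).round(1))
print("tab",lid(r.x,np.array([[-.198,0,0]])),"tip px",proj("top",lid(r.x,np.array([[-.216,.015,0],[-.216,-.015,0]]))))
np.save("v.npy",r.x)
h=r.x
for th in np.linspace(h[3],.873,5): print(th,lid([*h[:3],th],np.array([[-.198,0,0]])))
o=get_obs(); print(R.from_quat(o["eef_rot"]).as_matrix().round(3))
E
```

```text
[ 0.67819541  0.14635153 -0.01004202  0.16485656] [-1.6 -3.7  1.8 -2.8 -1.2  2.4  0.8  3.5  2.2  0.3 -0.5  1.5 -0.9 -1.2
 -1.4 -1.8]
tab [[0.48288976 0.14831286 0.09949395]] tip px [[238.004384   285.63801077]
 [257.92181597 286.42526055]]
0.16485656499478943 [[0.48288976 0.14831286 0.09949395]]
0.3418924237460921 [[0.49166469 0.14822474 0.13338358]]
0.5189282824973948 [[0.50627054 0.14807806 0.16519806]]
0.6959641412486973 [[0.52625076 0.14787741 0.19394288]]
0.873 [[0.55098076 0.14762907 0.21871947]]
[[ 0.282  0.959 -0.   ]
 [ 0.959 -0.282 -0.001]
 [-0.001 -0.    -1.   ]]
```

>>> arm_command:
  increments:
    - {"translation": [0,0,0],"delta_rot": [0,0,-0.148],"hand": 95}
    - {"translation": [0,0,0],"delta_rot": [0,0,-0.148],"hand": 95}
    - {"translation": [-45,31,0],"delta_rot": [0,0,0],"hand": 95}
    - {"translation": [-45,31,0],"delta_rot": [0,0,0],"hand": 95}
    - {"translation": [-45,31,0],"delta_rot": [0,0,0],"hand": 95}

```text
time_s: 0.6
eef_pos: [0.2629, 0.4755, 0.2312]
eef_rot: [0.703, 0.711, -0.0, 0.0]
contact_force: [1.3, -0.4, 0.1]
opening: 0.0953
```

>>> arm_command:
  increments:
    - {"translation": [-45,31,0],"delta_rot": [0,0,0],"hand": 95}
    - {"translation": [-45,31,0],"delta_rot": [0,0,0],"hand": 95}
    - {"translation": [-45,31,0],"delta_rot": [0,0,0],"hand": 95}
    - {"translation": [-45,31,0],"delta_rot": [0,0,0],"hand": 95}
    - {"translation": [-45,31,0],"delta_rot": [0,0,0],"hand": 95}

```text
time_s: 1.1
eef_pos: [0.4072, 0.2708, 0.2316]
eef_rot: [0.703, 0.711, 0.0, -0.0]
contact_force: [0.8, 0.1, -0.3]
opening: 0.095
```

>>> arm_command:
  increments:
    - {"translation": [-45,31,0],"delta_rot": [0,0,0],"hand": 95}
    - {"translation": [-45,31,0],"delta_rot": [0,0,0],"hand": 95}
    - {"translation": [0,0,40],"delta_rot": [0,0,0],"hand": 95}
    - {"translation": [0,0,0],"delta_rot": [0,0,0],"hand": 95}
    - {"translation": [0,0,0],"delta_rot": [0,0,0],"hand": 95}

```text
time_s: 1.6
eef_pos: [0.4636, 0.191, 0.1917]
eef_rot: [0.703, 0.711, -0.001, -0.001]
contact_force: [0.3, 0.4, -0.2]
opening: 0.0953
```

```bash
python3 - <<'E'
from h import *
o=get_obs(); print(o["time_s"],o["eef_pos"],R.from_quat(o["eef_rot"]).as_matrix().round(3),o["joint_positions"])
c=capture("scene")[:,:,::-1]; cv2.imwrite("pics/s1.png",cv2.resize(c[120:345,250:500],None,fx=3,fy=2.66))
E
```

```text
1.6 [0.46358123 0.19104666 0.19171944] [[-0.01   1.    -0.002]
 [ 1.     0.01  -0.   ]
 [-0.    -0.002 -1.   ]] [ 2.58996261e-01  3.67686323e-01  1.90295678e+00  2.39646625e-04
  8.72954009e-01 -1.32227410e+00]
```

View pics/s1.png

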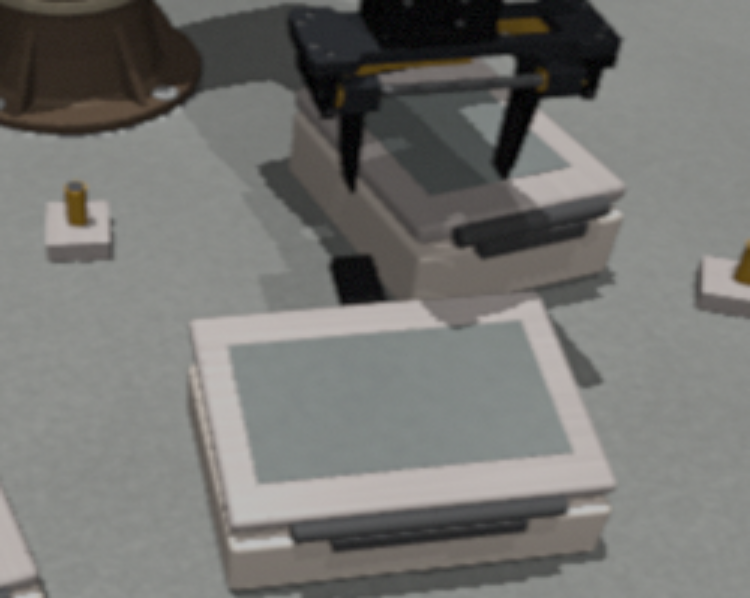

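The gripper hangs above the tab, and the tab is clear at about (358,280) in the crop. I'll narrow the jaws, centre over the tab, and lower.

>>> arm_command:
  increments:
    - {"translation": [-42,22,0],"delta_rot": [0,0,0],"hand": 65}
    - {"translation": [0,0,10],"delta_rot": [0,0,0],"hand": 65}
    - {"translation": [0,0,20],"delta_rot": [0,0,0],"hand": 65}
    - {"translation": [0,0,0],"delta_rot": [0,0,0],"hand": 65}
    - {"translation": [0,0,0],"delta_rot": [0,0,0],"hand": 65}

```text
time_s: 2.15
eef_pos: [0.4863, 0.15, 0.1625]
eef_rot: [0.703, 0.711, 0.0, 0.0]
contact_force: [0.8, -0.6, 1.3]
opening: 0.0659
```

```bash
python3 - <<'E'
from h import *
o=get_obs(); print(o["time_s"],o["eef_pos"])
c=capture("top")[:,:,::-1]; cv2.imwrite("pics/t1.png",cv2.resize(c[140:340,140:390],None,fx=3,fy=3))
v=np.load("v.npy"); print(proj("top",o["eef_pos"][None]))
E
```

```text
2.15 [0.48630858 0.1499819  0.1624875 ]
[[242.26940077 268.7348023 ]]
```

View pics/t1.png

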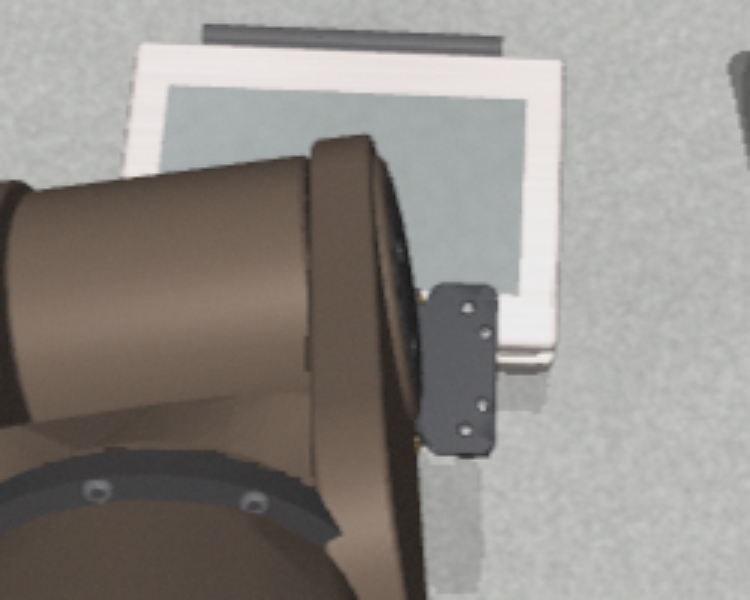

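The top view is blocked by the arm, and the position matches the fit. I'll lower and close.

>>> arm_command:
  increments:
    - {"translation": [-1,0,25],"delta_rot": [0,0,0],"hand": 65}
    - {"translation": [0,0,25],"delta_rot": [0,0,0],"hand": 65}
    - {"translation": [0,0,15],"delta_rot": [0,0,0],"hand": 65}
    - {"translation": [0,0,0],"delta_rot": [0,0,0],"hand": 65}
    - {"translation": [0,0,0],"delta_rot": [0,0,0],"hand": 65}

```text
time_s: 2.7
eef_pos: [0.4868, 0.1485, 0.0976]
eef_rot: [0.703, 0.711, 0.0, 0.0]
contact_force: [-0.3, -0.7, -0.2]
opening: 0.0649
```

>>> arm_command:
  increments:
    - {"translation": [0,0,0],"delta_rot": [0,0,0],"hand": 15}
    - {"translation": [0,0,0],"delta_rot": [0,0,0],"hand": 15}
    - {"translation": [0,0,0],"delta_rot": [0,0,0],"hand": 15}
    - {"translation": [0,0,0],"delta_rot": [0,0,0],"hand": 15}
    - {"translation": [0,0,0],"delta_rot": [0,0,0],"hand": 15}

```text
time_s: 3.2
eef_pos: [0.4865, 0.148, 0.0968]
eef_rot: [0.703, 0.711, 0.0, 0.0]
contact_force: [-0.3, -18.6, 1.8]
opening: 0.0304
```

```bash
python3 - <<'E'
from h import *
o=get_obs(); print(o["time_s"],o["eef_pos"],o["contact_force"],o["opening"])
c=capture("scene")[:,:,::-1]; cv2.imwrite("pics/s2.png",cv2.resize(c[170:320,290:490],None,fx=4,fy=4))
E
```

```text
3.2 [0.48649264 0.14799442 0.09679896] [ -0.25797888 -18.62054135   1.77266342] 0.030444036556789088
```

View pics/s2.png

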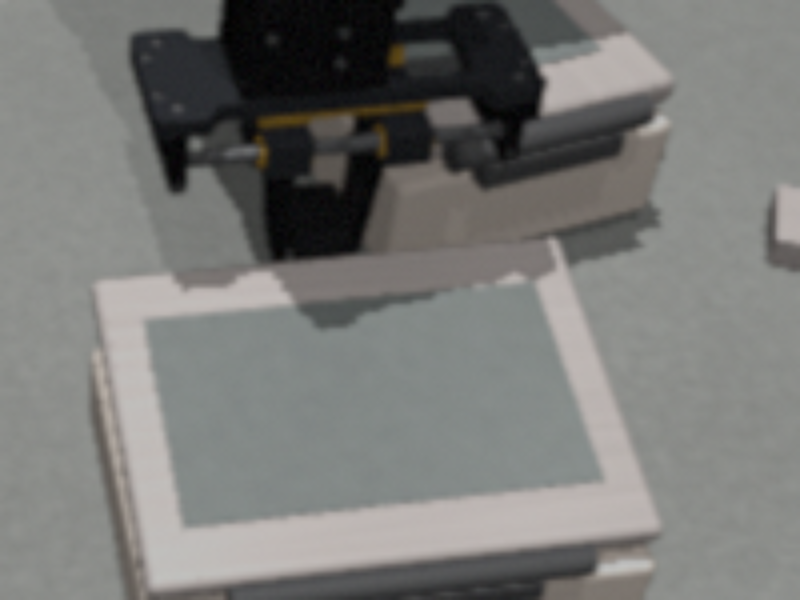

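The jaws hold the tab: opening is 30.4 mm, and the crop shows the fingers around it at (320,220). I'll lift along the arc in stages and watch the force.

>>> arm_command:
  increments:
    - {"translation": [-0.6,1.6,-8.4],"delta_rot": [0,0,0],"hand": 15}
    - {"translation": [0,1.9,-8.3],"delta_rot": [0,0,0],"hand": 15}
    - {"translation": [0,2.8,-9.4],"delta_rot": [0,0,0],"hand": 15}
    - {"translation": [0,3,-9.3],"delta_rot": [0,0,0],"hand": 15}
    - {"translation": [0,0,0],"delta_rot": [0,0,0],"hand": 15}

```text
time_s: 3.75
eef_pos: [0.4966, 0.1475, 0.1336]
eef_rot: [0.704, 0.711, 0.001, 0.001]
contact_force: [2.9, -0.2, -0.3]
opening: 0.03
```

>>> arm_command:
  increments:
    - {"translation": [0,3.7,-9],"delta_rot": [0,0,0],"hand": 15}
    - {"translation": [0,3.9,-9],"delta_rot": [0,0,0],"hand": 15}
    - {"translation": [0,4.6,-8.6],"delta_rot": [0,0,0],"hand": 15}
    - {"translation": [0,4.8,-8.6],"delta_rot": [0,0,0],"hand": 15}
    - {"translation": [0,0,0],"delta_rot": [0,0,0],"hand": 15}

```text
time_s: 4.25
eef_pos: [0.5134, 0.1475, 0.1683]
eef_rot: [0.703, 0.711, 0.0, 0.0]
contact_force: [2.3, -3.8, 0.1]
opening: 0.0299
```

```bash
python3 - <<'E'
from h import *
o=get_obs(); print(o["time_s"],o["eef_pos"],o["contact_force"],o["moment"],o["opening"])
c=capture("scene")[:,:,::-1]; cv2.imwrite("pics/s3.png",cv2.resize(c[140:340,280:480],None,fx=3,fy=3))
E
```

```text
4.25 [0.51339688 0.1474691  0.16831193] [ 2.27640694 -3.83221673  0.05930257] [-0.73051976 -0.19105275 -0.40542019] 0.029904506350147332
```

View pics/s3.png

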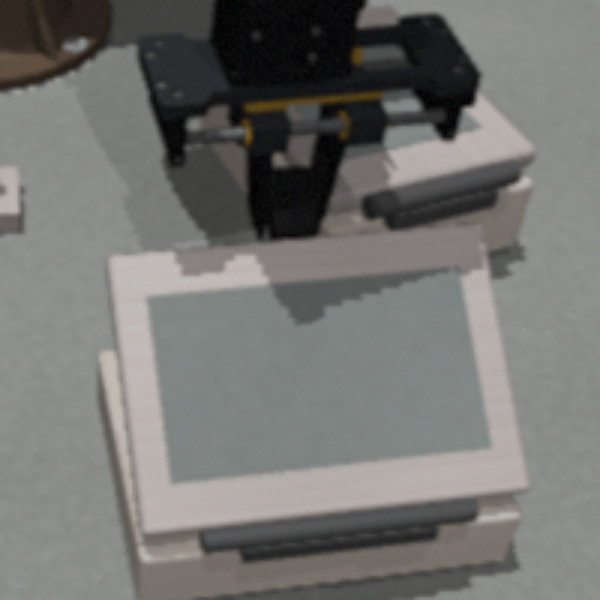

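The lid is rising with the tab still in the jaws, so I'll continue to about 50°.

>>> arm_command:
  increments:
    - {"translation": [0,5.4,-8.1],"delta_rot": [0,0,0],"hand": 15}
    - {"translation": [0,5.7,-8.1],"delta_rot": [0,0,0],"hand": 15}
    - {"translation": [0,6.2,-7.5],"delta_rot": [0,0,0],"hand": 15}
    - {"translation": [0,6.4,-7.5],"delta_rot": [0,0,0],"hand": 15}
    - {"translation": [0,7,-6.8],"delta_rot": [0,0,0],"hand": 15}

```text
time_s: 4.8
eef_pos: [0.5423, 0.1473, 0.2044]
eef_rot: [0.703, 0.711, -0.002, -0.001]
contact_force: [0.6, -6.7, -10.8]
opening: 0.0299
```

>>> arm_command:
  increments:
    - {"translation": [0,7.1,-6.8],"delta_rot": [0,0,0],"hand": 15}
    - {"translation": [0,3.4,-2.9],"delta_rot": [0,0,0],"hand": 15}
    - {"translation": [0,0,0],"delta_rot": [0,0,0],"hand": 15}
    - {"translation": [0,0,0],"delta_rot": [0,0,0],"hand": 15}
    - {"translation": [0,0,0],"delta_rot": [0,0,0],"hand": 15}

```text
time_s: 5.3
eef_pos: [0.5534, 0.1472, 0.2144]
eef_rot: [0.703, 0.711, -0.001, -0.0]
contact_force: [2.8, -8.1, -6.0]
opening: 0.0298
```

```bash
python3 - <<'E'
from h import *
o=get_obs(); print(o["time_s"],o["eef_pos"],o["contact_force"],o["moment"],o["opening"])
c=capture("scene")[:,:,::-1]; cv2.imwrite("pics/s4.png",cv2.resize(c[140:340,280:480],None,fx=3,fy=3))
E
```

```text
5.3 [0.55341242 0.14724953 0.21443692] [ 2.83083942 -8.09033638 -6.01883884] [-1.53205815 -0.00727229 -0.44154051] 0.02979995056021417
```

View pics/s4.png

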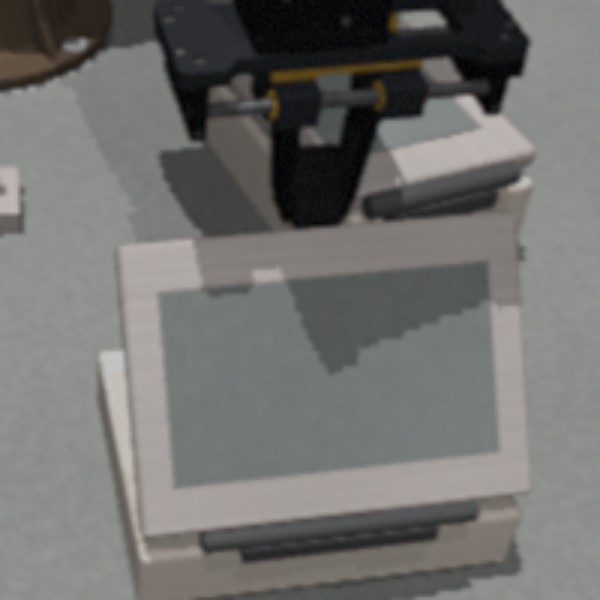

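```bash
python3 - <<'E'
from h import *
L=np.array([[0,115,7],[0,-115,7],[-170,115,7],[-170,-115,7]],float)/1e3
t=np.array([[187.5,154.5],[327,160],[175,250],[324.5,255]])
s=np.array([[455,303.75],[327,317.5],[429.25,229.5],[313.75,240.75]])
s2=np.array([[456,303.3],[327.7,317.3],[452.3,211.7],[320,221.7]])
f=lambda v:np.r_[proj("top",lid(v[:4],L))-t,proj("scene",lid(v[:4],L))-s,proj("scene",lid([*v[:3],v[4]],L))-s2].ravel()
r=least_squares(f,[.68,.15,0,.16,.87]);print(r.x,f(r.x).round(1))
g=get_obs()["eef_pos"]+[0,0,.002]
for p in ([.4865,.148,.0988],g): d=p-[r.x[0],r.x[1],.067]; print(np.hypot(d[0],d[2]),np.arctan2(d[2],-d[0]))
E
```

```text
[ 0.67741864  0.14649131 -0.01112436  0.16531675  0.88146048] [-1.7 -3.3  1.7 -2.3 -1.5  2.8  0.5  4.1  2.2  0.  -0.5  1.1 -0.8 -1.5
 -1.3 -2.2  1.7  3.3 -0.8  4.2  0.2 -3.3 -1.4 -1.8]Traceback (most recent call last):
  File "<stdin>", line 9, in <module>
TypeError: unsupported operand type(s) for -: 'list' and 'list'
```

The fit gives about 0.87–0.88 rad, so I'll release and back off upwards.

>>> arm_command:
  increments:
    - {"translation": [-0.3,0,0],"delta_rot": [0,0,0],"hand": 20}
    - {"translation": [0,0,0],"delta_rot": [0,0,0],"hand": 65}
    - {"translation": [0,0,0],"delta_rot": [0,0,0],"hand": 65}
    - {"translation": [0,0,0],"delta_rot": [0,0,0],"hand": 65}
    - {"translation": [0,0,0],"delta_rot": [0,0,0],"hand": 65}

```text
time_s: 5.85
eef_pos: [0.5539, 0.1481, 0.2152]
eef_rot: [0.703, 0.711, 0.0, 0.0]
contact_force: [-0.8, -0.7, -0.9]
opening: 0.0564
```

>>> arm_command:
  increments:
    - {"translation": [0,0,-10],"delta_rot": [0,0,0],"hand": 65}
    - {"translation": [0,0,-20],"delta_rot": [0,0,0],"hand": 65}
    - {"translation": [0,0,-30],"delta_rot": [0,0,0],"hand": 65}
    - {"translation": [0,0,-40],"delta_rot": [0,0,0],"hand": 65}
    - {"translation": [0,0,0],"delta_rot": [0,0,0],"hand": 65}

```text
time_s: 6.35
eef_pos: [0.5553, 0.1482, 0.3207]
eef_rot: [0.703, 0.711, 0.004, 0.003]
contact_force: [-0.5, -0.4, 0.4]
opening: 0.0647
```

>>> arm_command:
  increments:
    - {"translation": [40,-20,0],"delta_rot": [0,0,0],"hand": 65}
    - {"translation": [40,-20,0],"delta_rot": [0,0,0],"hand": 65}
    - {"translation": [40,-20,0],"delta_rot": [0,0,0],"hand": 65}
    - {"translation": [40,-20,0],"delta_rot": [0,0,0],"hand": 65}
    - {"translation": [0,0,0],"delta_rot": [0,0,0],"hand": 65}

```text
time_s: 6.85
eef_pos: [0.4699, 0.3106, 0.3153]
eef_rot: [0.702, 0.712, 0.0, -0.0]
contact_force: [0.2, -0.8, 0.3]
opening: 0.0646
```

```bash
python3 - <<'E'
from h import *
o=get_obs(); print(o["time_s"],o["eef_pos"],o["contact_force"],o["opening"])
c=capture("scene")[:,:,::-1]; cv2.imwrite("pics/s5.png",cv2.resize(c[140:390,160:480],None,fx=2.4,fy=2.4))
E
```

```text
6.85 [0.46994224 0.31060398 0.31534813] [ 0.20882693 -0.81973597  0.28920493] 0.06461314763128682
```

View pics/s5.png

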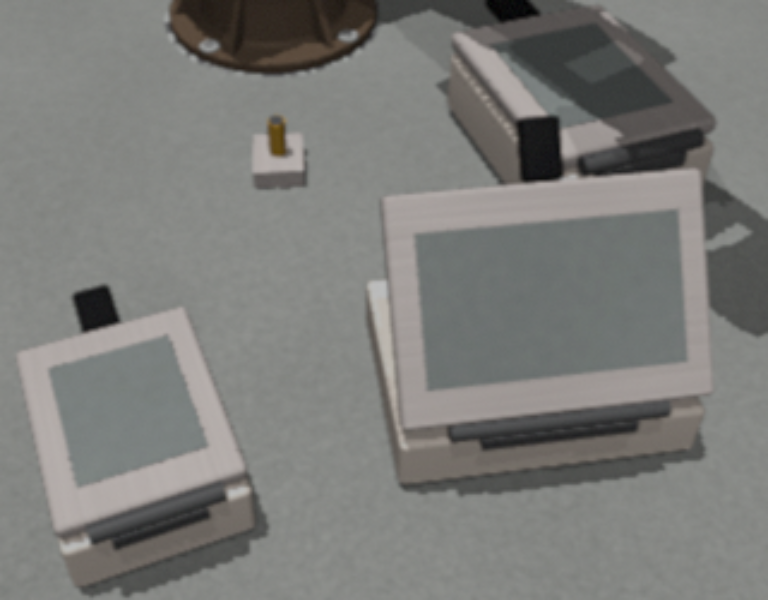

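The lid stands open with its near corners at (384,197) and (698,170), the same as before release. The gauge is shut and the robot is clear, so I'll hand in.

```bash
python3 -c "
from rig import ticket
print(ticket.close_job())"
```

```text
the job is handed in; nothing more can be done
None
```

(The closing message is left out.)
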